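# Set the cut-off pressure of the ball pump with a screwdriver

## Robot

A 6-joint arm with a two-finger parallel gripper is mounted at the origin on the work surface. World frame = base frame: x ahead of the robot, y to its left, z up, the work surface at z = 0. Lengths are in m, angles in rad, forces in N, time in s.
With the tool pointing down it reaches from about 0.3 to 0.875 m from the base axis. Payload 4.2 kg.
Tool frame: the origin (TCP) lies midway between the tips of the shut fingers; the grasp point (between the pads) lies 19 mm behind it; z points along the fingers, y is the line along which they close (so a half turn about z gives the same grasp; the last joint's range is limited). The gripper opens to 85 mm and grips with 20 to 120 N. Pads are 22 mm wide; open, the fingers measure 114 mm over their backs; the gripper's body (76 mm by 85 mm) begins 54 mm behind the grasp point. The pads swing forward as they close: fully open they stand 13 mm farther back than shut.
Start: joints at [1.176, 0.32, 1.565, -0, 1.257, -0.02], TCP at [0.211, 0.535, 0.231] pointing down, gripper open.
Joint ranges: [-3.11, 3.11], [-0.84, 2.01], [0.21, 2.61], [-1.34, 4.49], [0.05, 2.63], [-2.56, 2.56]. Speed limits (rad/s): [2.57, 2.57, 3.14, 3.14, 3.14, 3.14].

## Interface

Orientations are given as a unit quaternion [x, y, z, w].
In Python, from plant import ctrl gives the robot as it stands.
- The arm moves only by the shell command python3 -m crank 'ROWS' [FORCE]. ROWS is JSON, a list of rows, each a list of 5 numbers: the shift along the tool's x, y, z in units of 25 mm (1.0 is 25 mm), then the turn about the tool's z in units of 5 degrees (1.0 is 5 degrees), then the opening, from -1 (shut) to 1 (fully open). In form: [[tx, ty, tz, turn, jaw], ...]. A call has 1 to 10 rows; each row is the pose to reach, as a shift and turn from the pose commanded when the call began, along the tool's axes at that moment; what a row does not reach only later rows make up. A row lasts 1/10 s, in which the tool goes at most 50 mm and 8.59 degrees, less where a joint would pass 70% of its speed; a pose out of reach is approached as far as the arm can. A call with a gripper value outside its range is refused whole. The fingers move at their own pace and stop on an object; FORCE is the grip in N (left out, the last holds). Time passes only in rows, so rows that repeat a pose let the fingers close. It gives the time, the measured TCP pose, the force, the opening and the grip force at its end, in the units of the state.
- ctrl.observe(): the state, without advancing time (a new reading comes with each control period).
- ctrl.camera(name): name is "scene" or "top" or "wrist"; returns the picture (384x512x3 uint8, red, green, blue); there is no depth.
- ctrl.calibration(name): a dict with "mtx" (3x3 intrinsics, pixels), "rvec" (rotation vector, rad) and "tvec" (3), from world to camera coordinates, as OpenCV has them; the wrist camera has in their place "mount" (4x4, takes a point from camera to tool coordinates, whose origin is the TCP and whose axes are the flange's). Camera axes: x right, y down, z forward; pixel columns grow to the right and rows downward; lengths in m; the calibration is good to about 2 mm. A picture is of the moment at which its call begins: read the wrist's pose just before it. calibration takes no time and is no camera call.
- ctrl.job_done(): hands the job in; it is judged then, once.
The state is a dict: "clock": time; "q": joint angles; "joint_vel": joint speeds; "tau": joint torques, N m; "tool_pos": TCP position; "tool_rot": TCP orientation; "wrist_force": force on the tool from outside, world axes, zero at the start; "wrist_torque": the same for the moment, N m; "finger_gap": finger opening in m; "finger_force": force on a finger pad.
Only numpy, scipy, OpenCV 4.12 (cv2) and the standard library are available. Lean on these libraries where they do the work, as an engineer would, in place of code of your own. Each camera call takes 0.05 s, during which the arm holds its last target. There are 200 camera calls.

## Task

Take the stubby screwdriver out of the bamboo tool block, feel its blade down into the slot of the ball pump's setting screw and turn the screw until the dial's long pointer stands on the short marker tab. Press and turn lightly so that the slot is not chewed up, then put the screwdriver back upright in its hole, fully down, and leave the other things on the counter where they are.

Things in the scene. Friction and masses are not known exactly. Their poses are not given: they have to be found in the camera images.
- pump: bench ball pump, fixed: grey steel case 190 x 260 x 98 mm with an aluminium panel on top (panel surface 101 mm above the counter). Origin: centre of its underside on the counter; x across the 190 mm, y along the 260 mm, z up. On the panel, in this frame: the setting screw at (-45, 75) mm, the dial at (5, -60) mm, a carrying handle rising 35 mm at x = 82 mm.
- screw (a point): centre of the setting screw's head at rest, on its vertical axis, 112 mm above the counter; fixed to the pump. A slot 3.6 mm wide, 6 mm deep crosses it. The slot's direction is NOT measured and bears no relation to pointer or pump: find it by feel or eye. A blade fully in has its tip 6 mm below this point, lower if pressed. Turning takes about 0.025 Nm; the screw stays where it is left.
- bushing (a point): centre of the rim of the brass bushing round the screw (bore 14 mm, outside 26 mm, rim 14 mm above the panel). The head sits 3 mm down in it and is sprung: it gives at most 2 mm, with about 1.5 N at first and 3.5 N at the bottom, where it stops hard. All blade forces together over 14 N chew the slot; a light turn takes 7 to 10 N. End stops lie 0.3 rad or more outside the range in use.
- dial (a point): centre of the dial's lens on the pump's top, 119 mm above the counter; steel bezel 80 mm across, 18 mm high, white face, scale marks, clear lens over pointer and marker so that neither can be touched.
- pointer (a joint): angle of the long thin black pointer about the dial's centre, rad, growing clockwise seen from above, 0 where it points along the pump's -x. It is geared 1:1 to the setting screw: turning the screw clockwise by 1 rad turns it clockwise by 1 rad.
- marker (a joint): angle of the short wide marker tab at the dial's edge, same zero and direction as the pointer. It does not move. At the start it lies 0.4 to 1.3 rad clockwise of the pointer.
- pointer_tip (a point): point on the pointer 27 mm from the dial's centre.
- marker_tip (a point): point on the marker tab 27 mm from the dial's centre.
- driver: stubby flat screwdriver, loose, 0.1 kg, 96 mm long, standing blade down in the tool block. Origin: middle of the blade's tip; z up the shaft to the handle; x along the blade's width. Blade 10 mm wide (x), 2 mm thick (y), flat for 14 mm; round 8 mm shaft up to z = 42 mm; black square handle 26 x 26 mm, faces square to x and y, from z = 42 to 92 mm.
- rack: bamboo tool block, fixed, 75 (x) x 170 (y) x 60 (z) mm, origin at the centre of its underside. The screwdriver's hole is at y = +45 mm; two ball needles and a hex key stand up to 36 mm above its top at y = -30 to -65 mm.
- rack_hole (a point): centre of the mouth of the screwdriver's round hole, 60 mm above the counter; hole 19 mm wide, 52 mm deep. The handle's underside rests on the block round it, so that a screwdriver fully down has its tip 42 mm below this point.
- shaker: stainless steel shaker bottle with press-button lid, loose, 74 mm across, 201 mm tall; origin at the centre of its underside. To be left alone.
- lacrosse_center (a point): centre of the black rubber lacrosse ball, 63 mm across, loose on the counter. To be left alone.
- roller: wooden peanut massage roller lying along its y, 136 mm long, 66 mm across, loose; origin under its middle on the counter. To be left alone.
- guardcase: blue plastic mouthguard case, loose, 78 x 86 x 29 mm; origin at the centre of its underside. To be left alone.
- latchbox: bamboo box with magnetic latch, loose, 90 (x) x 130 (y) x 61 mm; origin at the centre of its underside. To be left alone.
Mind the look-alikes: they are no part of the job. Of the things that look like the driver, the middle-sized one is meant. Leave any blue look-alike of the rack alone.

How it is judged:
By the outcome, as a careful person would: the job done as asked, in the order asked, and still so for the second after the job is handed in, with the robot touching nothing.
It also fails if it takes over 67 s, if anything falls off the work surface, if the arm or the gripper's body presses on something with over 40 N, if the wrist force passes 120 N, or if a joint passes its speed limit or range.

## Working session

There is one attempt and no reset: what is moved stays moved. The work goes in short steps, Python scripts to look and compute and a shell command to move; the robot and the scene stay as the last step left them, time stands still between calls to the robot, and variables do not carry over. Pictures are saved under pics/ and viewed, at most 10 in all, crops included, and the job is handed in when it is done.

```bash
mkdir -p pics; ls; python3 - <<'E'
from plant import ctrl
import cv2,numpy as np
o=ctrl.observe();print(o['clock'],o['tool_pos'],o['tool_rot'],o['finger_gap'])
for n in('scene','top'):
    im=ctrl.camera(n);cv2.imwrite(f'pics/{n}0.png',im[:,:,::-1]);
    im2=cv2.resize(im,(800,600),interpolation=cv2.INTER_CUBIC);cv2.imwrite(f'pics/{n}0b.png',im2[:,:,::-1]);c=ctrl.calibration(n);print(n,c)
print(ctrl.calibration('wrist'))
E
```

```text
pics
0.0 [0.21029947 0.53464772 0.2304665 ] [ 1.86299267e-01  9.82492628e-01 -8.82629816e-04 -2.01703390e-04] 0.08502753833756448
scene {'mtx': array([[452.67050772,   0.        , 256.73274349],
       [  0.        , 452.67050772, 189.63762864],
       [  0.        ,   0.        ,   1.        ]]), 'rvec': array([ 1.17647261,  2.47346616, -0.81903549]), 'tvec': array([ 0.36161197, -0.25497461,  1.52043981])}
top {'mtx': array([[390.90411023,   0.        , 250.97984073],
       [  0.        , 390.90411023, 196.31846748],
       [  0.        ,   0.        ,   1.        ]]), 'rvec': array([ 2.15494319, -2.11363728,  0.15283025]), 'tvec': array([-0.02861103,  0.56976012,  0.98660931])}
{'mtx': array([[267.69025544,   0.        , 257.19712705],
       [  0.        , 267.69025544, 189.18797192],
       [  0.        ,   0.        ,   1.        ]]), 'mount': array([[ 2.99251114e-04, -9.66053558e-01, -2.58341699e-01,
         6.47957575e-02],
       [ 9.99999951e-01,  3.14007201e-04, -1.58575838e-05,
         5.76185987e-04],
       [ 9.64404290e-05, -2.58341681e-01,  9.66053604e-01,
        -1.42470157e-01],
       [ 0.00000000e+00,  0.00000000e+00,  0.00000000e+00,
         1.00000000e+00]])}
```

View pics/top0b.png

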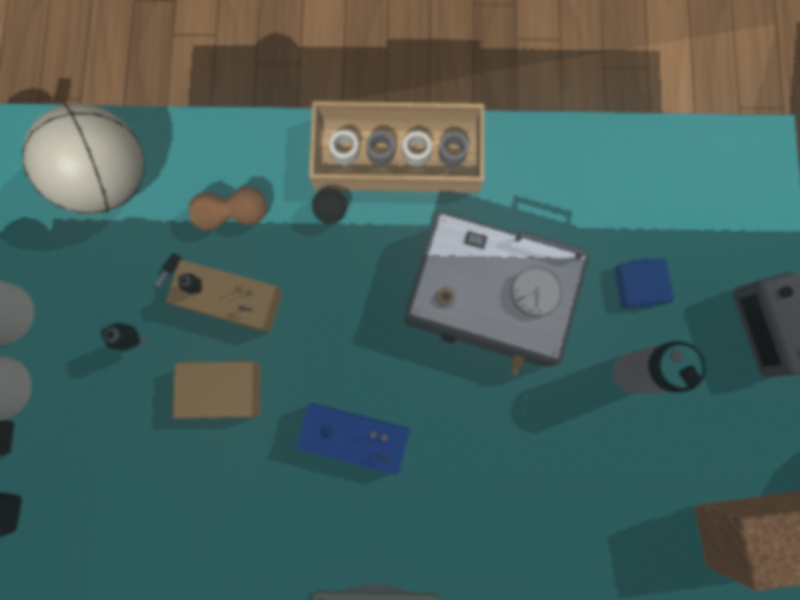

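View pics/scene0b.png

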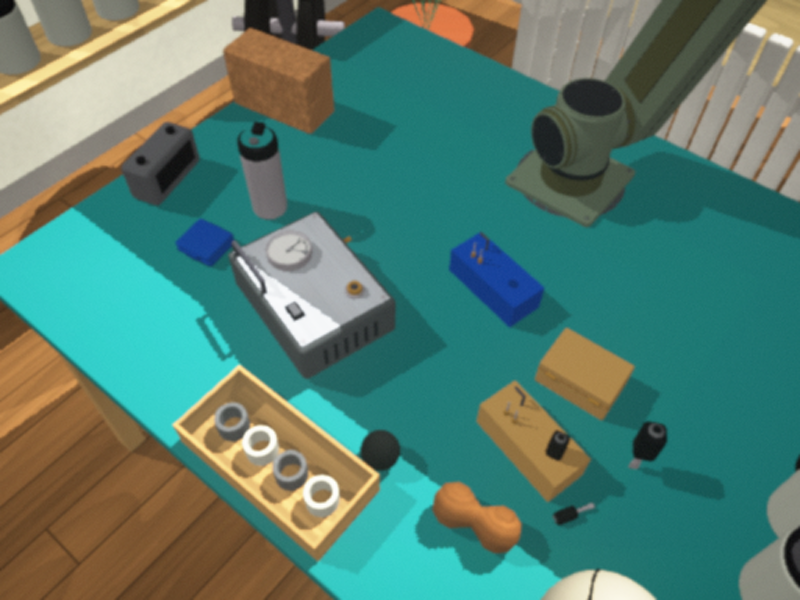

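The top view shows the rack at (223,295) with the driver's handle at (190,283), the pump with its screw at (445,297) and its dial at (536,292), all in 800x600 pixels. A small and a large look-alike driver lie beside the rack.

```bash
cat > h.py <<'E'
from plant import ctrl
import cv2,numpy as np
from scipy.spatial.transform import Rotation as R
def cam(name,o=None):
    c=ctrl.calibration(name);K=c['mtx']
    if name=='wrist':
        T=np.eye(4);T[:3,:3]=R.from_quat(o['tool_rot']).as_matrix();T[:3,3]=o['tool_pos']
        W=np.linalg.inv(T@c['mount']);return K,W[:3,:3],W[:3,3]
    return K,cv2.Rodrigues(c['rvec'])[0],c['tvec']
def pix(uv,z,C):
    K,r,t=C;uv=np.atleast_2d(uv).astype(float)
    d=(np.c_[uv,np.ones(len(uv))]@np.linalg.inv(K).T)@r;c=-r.T@t
    return c+d*((z-c[2])/d[:,2])[:,None]
def proj(P,C):
    K,r,t=C;p=(np.atleast_2d(P)@r.T+t)@K.T;return p[:,:2]/p[:,2:]
def tool(P,yaw=None):
    "world point -> shift in tool axes, units of 25mm"
    o=ctrl.observe();return R.from_quat(o['tool_rot']).as_matrix().T@(np.array(P)-o['tool_pos'])/.025
E
python3 - <<'E'
from h import *
np.set_printoptions(precision=4,suppress=True)
T=cam('top');S=cam('scene')
f=lambda p,z,C:pix(np.array(p)*.64,z,C)
print('rack corners',f([(182,258),(281,290),(268,331),(167,303)],.06,T))
print('drv',f([(190,283)],.11,T),f([(560,438)],.11,S))
print('screw',f([(445,297)],.112,T),f([(355,287)],.112,S))
print('dial',f([(536,292)],.119,T),f([(290,248)],.119,S))
print('pump corners',f([(440,213),(587,252),(559,361),(408,320)],.1,T))
print(R.from_quat(ctrl.observe()['tool_rot']).as_matrix())
E
```

```text
rack corners [[0.6446 0.339  0.06  ]
 [0.5927 0.1687 0.06  ]
 [0.5233 0.1869 0.06  ]
 [0.5671 0.3584 0.06  ]]
drv [[0.5923 0.3046 0.11  ]] [[0.5968 0.3142 0.11  ]]
screw [[ 0.5767 -0.1016  0.112 ]] [[ 0.5779 -0.0998  0.112 ]]
dial [[ 0.586  -0.2434  0.119 ]] [[ 0.5889 -0.2405  0.119 ]]
pump corners [[ 0.7179 -0.0934  0.1   ]
 [ 0.6566 -0.3307  0.1   ]
 [ 0.4802 -0.2819  0.1   ]
 [ 0.5406 -0.044   0.1   ]]
[[-0.9306  0.3661 -0.0006]
 [ 0.3661  0.9306 -0.0015]
 [ 0.     -0.0016 -1.    ]]
```

```bash
python3 -m crank '[[-17.6,-2.9,0.3,0,1],[-17.6,-2.9,0.3,0,1],[-17.6,-2.9,0.3,0,1],[-17.6,-2.9,0.3,0,1],[-17.6,-2.9,0.3,0,1],[-17.6,-2.9,0.3,0,1],[-17.6,-2.9,0.3,0,1],[-17.6,-2.9,0.3,0,1],[-17.6,-2.9,0.3,0,1],[-17.6,-2.9,0.3,0,1]]'
cat > look.py <<'E'
from h import *
import sys
n=sys.argv[1];o=ctrl.observe();im=ctrl.camera('wrist');np.savez(f'pics/{n}.npz',im=im,p=o['tool_pos'],r=o['tool_rot'])
cv2.imwrite(f'pics/{n}.png',cv2.resize(im,(800,600),interpolation=cv2.INTER_CUBIC)[:,:,::-1])
print(o['clock'],o['tool_pos'],o['tool_rot'],o['wrist_force'],o['joint_vel'].round(3),o['q'])
E
python3 look.py w1
```

```text
clock: 1.1
tool_pos: [0.5977, 0.3027, 0.2222]
tool_rot: [0.189, 0.982, -0.001, 0.001]
wrist_force: [-0.1, 0.5, -0.0]
finger_gap: 0.0852
finger_force: 0.0
1.1 [0.59770717 0.30271409 0.22216842] [ 1.89097415e-01  9.81957761e-01 -8.91341498e-04  5.73153737e-04] [-0.10158195  0.493251   -0.01412155] [ 0.069 -0.035  0.057  0.067  0.025  0.036] [ 0.45264058  0.47668411  1.33927716 -0.00217911  1.32578319 -0.73714099]
```

View pics/w1.png

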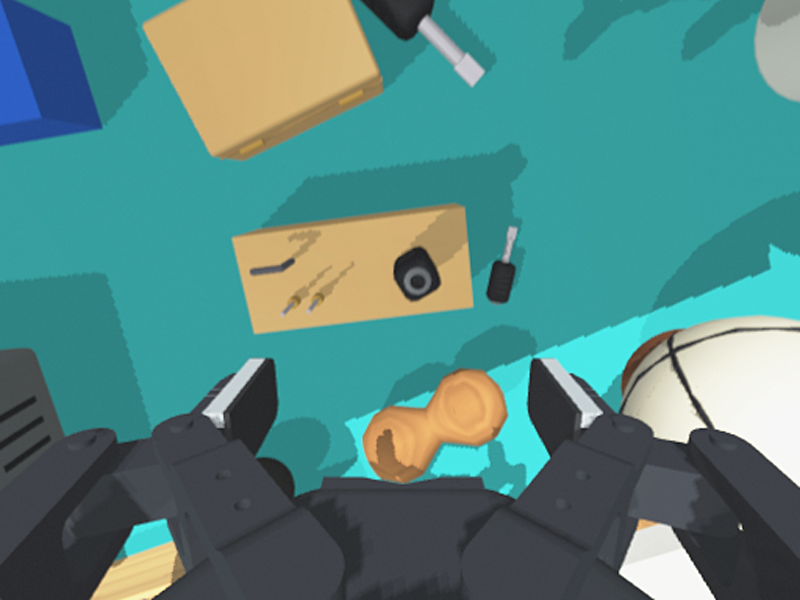

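The wrist view shows the rack, the driver's cap at about (418,282) with its handle rotated slightly, and the small driver to its right at (505,265). I'll zoom in on the handle for its yaw.

```bash
python3 - <<'E'
from h import *
im=np.load('pics/w1.npz')['im'];c=im[148:204,236:316]
c=np.clip(c.astype(float)*1.6,0,255).astype(np.uint8)
cv2.imwrite('pics/w1c.png',cv2.resize(c,(800,560),interpolation=cv2.INTER_CUBIC)[:,:,::-1])
E
```

```text
(no output)
```

View pics/w1c.png

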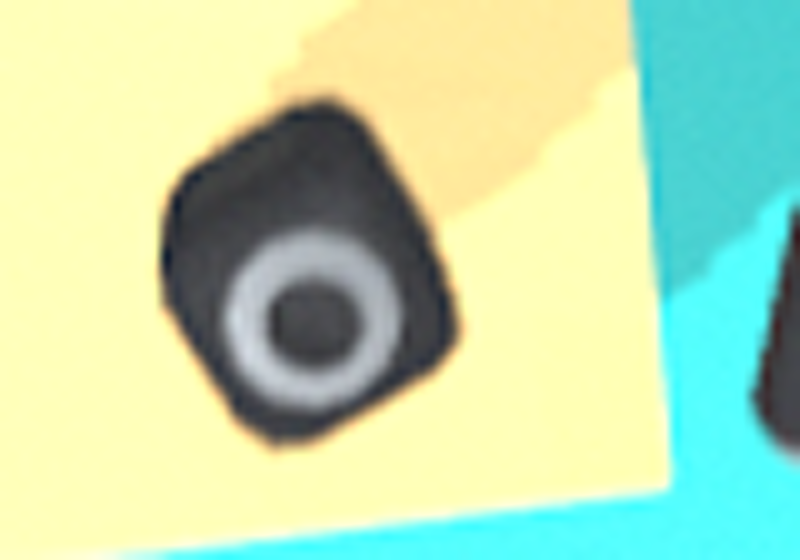

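```bash
cat > fit.py <<'E'
from h import *
from scipy.optimize import minimize
d=np.load('pics/w1.npz');im=d['im'];C=cam('wrist',dict(tool_pos=d['p'],tool_rot=d['r']))
x0,y0=236,148;c=im[148:204,236:316].astype(float)
g=cv2.resize(c,(800,560),interpolation=cv2.INTER_CUBIC).max(2)
m=(g<75).astype(np.uint8)
n,l,st,ce=cv2.connectedComponentsWithStats(m);k=l[250,220];m=(l==k).astype(np.uint8)
cn=cv2.findContours(m,cv2.RETR_EXTERNAL,cv2.CHAIN_APPROX_NONE)[0];m=cv2.drawContours(m*0,cn,-1,1,-1)
print(m.sum()/100)
def hull(p):
    x,y,a=p;Q=[]
    b=.013;ch=.004
    for z in(.061,.11):
        for s,t in((b,b-ch),(b-ch,b),(-b+ch,b),(-b,b-ch),(-b,-b+ch),(-b+ch,-b),(b-ch,-b),(b,-b+ch)):
            Q.append((x+s*np.cos(a)-t*np.sin(a),y+s*np.sin(a)+t*np.cos(a),z))
    u=(proj(Q,C)-(x0-.0,y0-.0)+.5)*10
    return cv2.convexHull(u.astype(np.float32))
def cost(p):
    k=np.zeros_like(m);cv2.fillPoly(k,[np.round(hull(p)*16).astype(int)],1,shift=4)
    return 1-(k&m).sum()/(k|m).sum()
ring=pix([(236+31.3-.5,148+32-.5)],.114,C)[0];print('ring',ring)
best=min((minimize(cost,[ring[0],ring[1],a],method='Nelder-Mead',options=dict(initial_simplex=[[ring[0],ring[1],a],[ring[0]+.004,ring[1],a],[ring[0],ring[1]+.004,a],[ring[0],ring[1],a+.2]])) for a in np.radians(np.arange(0,90,15))),key=lambda r:r.fun)
print(best.fun,best.x,np.degrees(best.x[2]))
# rack top corners (800x600 px)
print(pix(np.array([(233,237),(463,205),(473,307),(254,333)])*.64,.06,C))
E
python3 fit.py
```

```text
693.28
ring [0.59454979 0.31433995 0.114     ]
0.1689980461960756 [0.59343826 0.31454532 1.57306071] 90.12973959928541
[[0.52704068 0.19907349 0.06      ]
 [0.56760969 0.36197685 0.06      ]
 [0.64187101 0.34357279 0.06      ]
 [0.59895381 0.179459   0.06      ]]
```

```bash
cat >> fit.py <<'E'
for dz in (0,):
    k=np.zeros_like(m);cv2.fillPoly(k,[np.round(hull(best.x)*16).astype(int)],1,shift=4);print(k.sum()/100)
v=np.clip(cv2.resize(c,(800,560),interpolation=cv2.INTER_CUBIC)*1.6,0,255).astype(np.uint8)[:,:,::-1].copy()
cv2.drawContours(v,cn,-1,(0,0,255),2);cv2.polylines(v,[hull(best.x).astype(int)],True,(0,255,0),2)
cv2.polylines(v,[hull([*ring[:2],np.radians(8)]).astype(int)],True,(255,0,0),2)
for a in (0,4,8,12,16):
    r=minimize(lambda q:cost([q[0],q[1],np.radians(a)]),best.x[:2],method='Nelder-Mead',options=dict(initial_simplex=[best.x[:2],best.x[:2]+[.003,0],best.x[:2]+[0,.003]]));print(a,r.fun,r.x)
cv2.imwrite('pics/ov.png',v)
E
python3 fit.py
```

```text
693.28
ring [0.59454979 0.31433995 0.114     ]
0.1689980461960756 [0.59343826 0.31454532 1.57306071] 90.12973959928541
[[0.52704068 0.19907349 0.06      ]
 [0.56760969 0.36197685 0.06      ]
 [0.64187101 0.34357279 0.06      ]
 [0.59895381 0.179459   0.06      ]]
834.27
0 0.16892037689707262 [0.5933749  0.31454586]
4 0.1760105542151491 [0.59347525 0.31452701]
8 0.1788506182782963 [0.59265069 0.3149029 ]
12 0.1841749138022335 [0.59291229 0.31455539]
16 0.1855977813814661 [0.59298737 0.3147207 ]
```

View pics/ov.png

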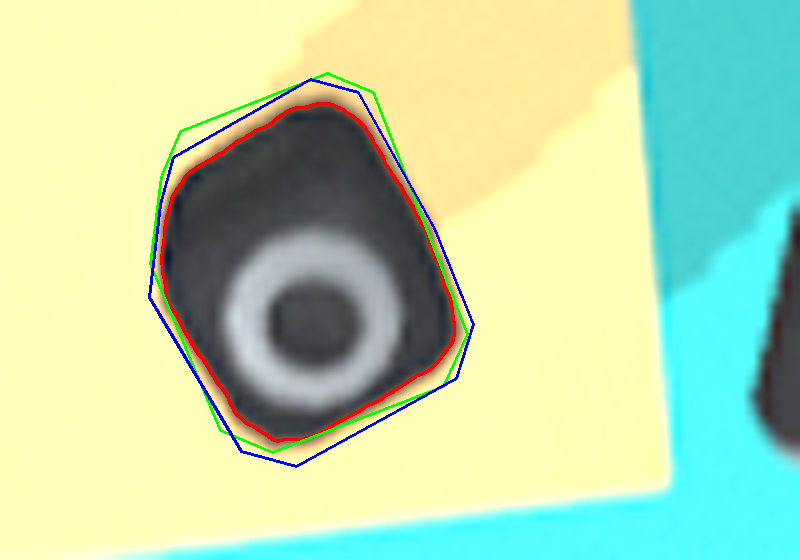

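The blue outline (yaw about 8°) runs parallel to the handle's edges, and the ring at (0.5945, 0.314) is within 1 mm of the hole worked out from the rack's corners. So the tool y axis should go to world 8°, which is a turn of +60°.

```bash
python3 -m crank '[[0,0,0,1.5,1],[0,0,0,3,1],[0,0,0,4.5,1],[0,0,0,6,1],[0,0,0,7.5,1],[0,0,0,9,1],[0,0,0,10.5,1],[0,0,0,12,1],[0,0,0,12,1],[0,0,0,12,1]]'
cat > rel.py <<'E'
from h import *
import sys
P=[float(a) for a in sys.argv[1:4]]
o=ctrl.observe();y=R.from_quat(o['tool_rot']).as_matrix()
print('t',o['clock'],'pos',o['tool_pos'].round(4),'tooly deg',np.degrees(np.arctan2(y[1,1],y[0,1])).round(2),'tilt',y[:,2].round(4),'q6',o['q'][5].round(3),'F',o['wrist_force'].round(2),'M',o['wrist_torque'].round(3),'gap',o['finger_gap'].round(4))
print('shift',tool(P).round(3))
E
python3 rel.py .5945 .3143 .071
```

```text
clock: 2.15
tool_pos: [0.5924, 0.3073, 0.2238]
tool_rot: [0.651, 0.759, -0.0, -0.0]
wrist_force: [0.4, 0.4, -0.5]
finger_gap: 0.0857
finger_force: 0.0Traceback (most recent call last):
  File "rel.py", line 5, in <module>
    print('t',o['clock'],'pos',o['tool_pos'].round(4),'tooly deg',np.degrees(np.arctan2(y[1,1],y[0,1])).round(2),'tilt',y[:,2].round(4),'q6',o['q'][5].round(3),'F',o['wrist_force'].round(2),'M',o['wrist_torque'].round(3),'gap',o['finger_gap'].round(4))
                                                                                                                                                                                                                                   ^^^^^^^^^^^^^^^^^^^^^
AttributeError: 'float' object has no attribute 'round'
```

```bash
sed -i "s/o\['finger_gap'\].round(4)/round(o['finger_gap'],4)/" rel.py; python3 rel.py .5945 .3143 .071
```

```text
t 2.15 pos [0.5924 0.3073 0.2238] tooly deg 8.75 tilt [-6.e-04  0.e+00 -1.e+00] q6 0.308 F [ 0.36  0.43 -0.49] M [-0.    -0.032 -0.078] gap 0.0857
shift [0.265 0.129 6.111]
```

```bash
python3 -m crank '[[0.27,0.13,1,0,1],[0.27,0.13,2.5,0,1],[0.27,0.13,4,0,1],[0.27,0.13,5.2,0,1],[0.27,0.13,6.1,0,1],[0.27,0.13,6.1,0,1],[0.27,0.13,6.1,0,0.2]]' 40; python3 -m crank '[[0,0,0,0,-1],[0,0,0,0,-1],[0,0,0,0,-1],[0,0,0,0,-1],[0,0,0,0,-1],[0,0,0,0,-1]]' 40;  python3 rel.py .5945 .3143 .071
```

```text
clock: 2.85
tool_pos: [0.5957, 0.3141, 0.0717]
tool_rot: [0.652, 0.758, 0.0, -0.0]
wrist_force: [0.6, -0.2, 1.1]
finger_gap: 0.0733
finger_force: 0.0
clock: 3.45
tool_pos: [0.5961, 0.314, 0.0727]
tool_rot: [0.653, 0.758, 0.001, 0.0]
wrist_force: [-1.4, 0.4, 6.4]
finger_gap: 0.0255
finger_force: 40.0
t 3.45 pos [0.5961 0.314  0.0727] tooly deg 8.53 tilt [ 0.0018  0.0011 -1.    ] q6 0.319 F [-1.44  0.36  6.45] M [-0.01   0.176  0.027] gap 0.0255
shift [ 0.02  -0.064  0.068]
```

```bash
python3 -m crank '[[0,0,-0.5,0,-1],[0,0,-1.5,0,-1],[0,0,-3,0,-1],[0,0,-4.5,0,-1],[0,0,-6,0,-1],[0,0,-6.8,0,-1],[0,0,-6.8,0,-1],[0,0,-6.8,0,-1]]' 40; python3 rel.py .5772 -.16 .21
```

```text
clock: 4.25
tool_pos: [0.5952, 0.3134, 0.2407]
tool_rot: [0.653, 0.758, -0.0, -0.0]
wrist_force: [0.3, -0.2, -2.6]
finger_gap: 0.0258
finger_force: 39.5
t 4.25 pos [0.5952 0.3134 0.2407] tooly deg 8.53 tilt [-9.e-04 -4.e-04 -1.e+00] q6 0.319 F [ 0.3  -0.22 -2.61] M [ 0.003  0.043 -0.021] gap 0.0258
shift [-18.621  -3.518   1.237]
```

```bash
python3 -m crank '[[-2,-0.4,0,0,-1],[-4,-0.8,0,0,-1],[-6,-1.2,0,0,-1],[-8,-1.6,0,0,-1],[-10,-1.9,0,0,-1],[-12,-2.3,0,0,-1],[-14,-2.7,0,0,-1],[-16,-3.1,0,0,-1],[-17.8,-3.4,0,0,-1],[-18.6,-3.5,0.6,0,-1]]' 40;python3 -m crank '[[0,0,0.8,0,-1],[0,0,0.8,0,-1],[0,0,0.8,0,-1],[0,0,0.8,0,-1]]' 40; python3 look.py w2
```

```text
clock: 5.25
tool_pos: [0.5774, -0.1632, 0.2255]
tool_rot: [0.654, 0.757, -0.001, 0.0]
wrist_force: [-0.2, 0.6, -1.7]
finger_gap: 0.0254
finger_force: 39.6
clock: 5.65
tool_pos: [0.5783, -0.1585, 0.2065]
tool_rot: [0.652, 0.758, 0.0, 0.0]
wrist_force: [-0.0, 0.0, -1.3]
finger_gap: 0.0256
finger_force: 39.6
5.65 [ 0.57832342 -0.15851874  0.20654974] [6.52204058e-01 7.58043435e-01 1.09524455e-04 7.77716545e-05] [-0.03698315  0.04187355 -1.26826661] [ 0.005 -0.011 -0.011 -0.    -0.002 -0.001] [-2.86780696e-01  3.74069226e-01  1.54585440e+00  1.44454187e-04
  1.22143718e+00 -4.36649690e-01]
```

View pics/w2.png

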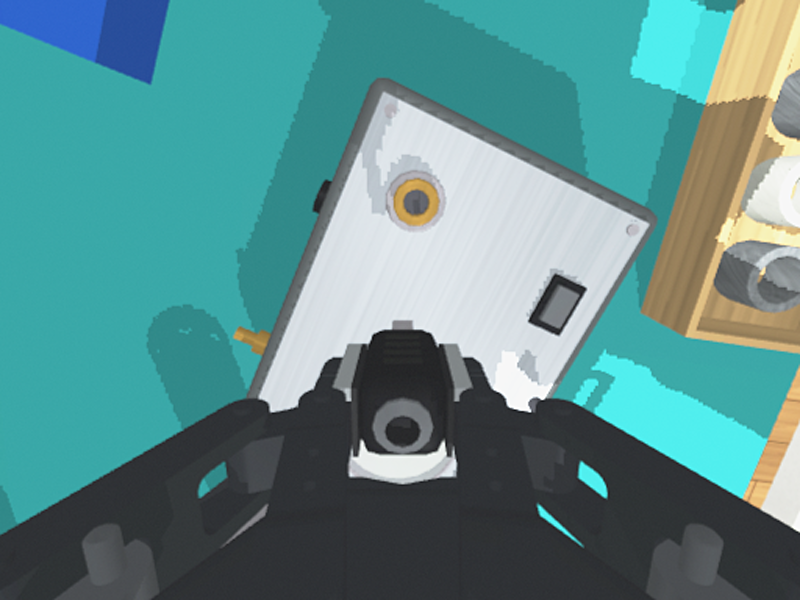

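The blade shows wide across the tool's y at (403,325), so the blade's x lies along tool y. The bushing is at (415,202) with a dark slot in its middle. I'll crop that.

```bash
python3 - <<'E'
from h import *
d=np.load('pics/w2.npz');im=d['im'];c=im[105:153,238:294];g=np.clip((c.astype(float)-20)*1.6,0,255).astype(np.uint8)
b=np.clip((im[196:222,240:278].astype(float))*1.5,0,255).astype(np.uint8)
a=cv2.resize(g,(560,480),interpolation=cv2.INTER_CUBIC);b=cv2.resize(b,(228,156),interpolation=cv2.INTER_CUBIC)
v=np.zeros((480,800,3),np.uint8);v[:,:560]=a;v[:156,565:793]=b
cv2.imwrite('pics/w2c.png',v[:,:,::-1])
C=cam('wrist',dict(tool_pos=d['p'],tool_rot=d['r']))
print(pix([(415*.64,202*.64)],.115,C))
print(im[120:140,258:276].astype(int).sum(2)//3)
E
```

```text
[[ 0.57775426 -0.10210695  0.115     ]]
[[153 153 153 155 157 154 155 153 145 145 145 147 148 144 145 150 150 150]
 [150 154 154 158 154 138 137 127 115 117 129 137 141 142 146 148 150 149]
 [149 153 153 147 133 107 101 101 101 101 100 108 116 131 145 151 150 149]
 [151 151 135 107 103 102 104 104 103 102  96 104 103 113 132 147 149 148]
 [151 135 107 103 105 105 102 103 104 102  98 106 104 103 112 133 146 148]
 [144 116 102 103 105 104 105 104 103 101  96 105 105 103 102 113 136 147]
 [133 105 103 103 105 106 105 105 105 101  94 105 107 104 103 109 131 148]
 [120 102 103 103 105 106 101 101 100  97  96 105 106 105 104 101 115 149]
 [107 104 103 103 105 103  94  88  87  88  94 107 104 104 104  98 111 146]
 [111 103 104 103 105 102  93  89  87  88  97 106 104 104 103  98 108 141]
 [117 103 102 103 105 103  94  88  88  87  92 106 105 105 103  99 110 144]
 [117 102 104 101 105 103  94  88  88  86  93 105 106 105 104 102 119 151]
 [122 102 102 104 105 104  98  87  88  86  92 106 105 103  98 102 125 151]
 [129 109 100 102 104 103  97  88  88  84  88 105 104  99  88 107 135 150]
 [146 126  89  97 101 104  98  87  88  85  89 105 106 100 101 131 150 151]
 [150 138 105  92  91 105 101  85  87  85  87  99  99 107 123 146 152 151]
 [153 147 134 119 102 104 100  90  89  91  92  92 103 118 147 154 152 149]
 [151 151 148 144 128 111 110 106 102 105 113 122 135 144 155 156 151 147]
 [149 151 151 152 146 135 132 133 129 129 140 151 155 155 158 154 150 146]
 [145 147 150 152 151 150 153 155 154 154 153 156 158 158 152 151 148 147]]
```

View pics/w2c.png

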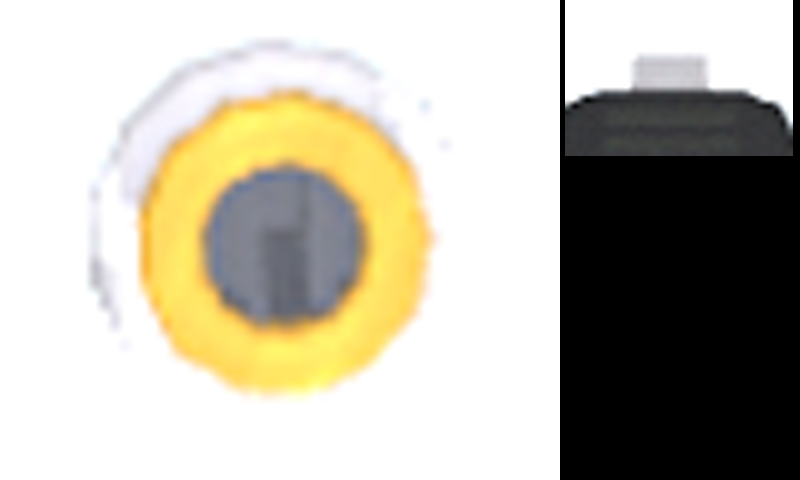

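```bash
python3 - <<'E'
from h import *
d=np.load('pics/w2.npz');C=cam('wrist',dict(tool_pos=d['p'],tool_rot=d['r']))
M=R.from_quat(d['r']).as_matrix()
print('exp tip edge',proj(d['p']+M@np.array([.001,0,.0547]),C),'ring',proj(d['p']+M@np.array([0,0,.0547-.096]),C))
S=pix([(266,128.9)],.115,C)[0];S2=pix([(265.8,129)],.112,C)[0];print(S,S2)
# tip measured
for z in(.0537,.0547,.0557):
    t=pix([(257.0,205.3)],d['p'][2]-z,C)[0];print(z,'tip edge in tool mm',(M.T@(t-d['p']))*1e3)
r=pix([(402*.64,431*.64)],d['p'][2]+.0413,C)[0];print('ring',(M.T@(r-d['p']))*1e3)
E
python3 rel.py .5778 -.1021 .19
```

```text
exp tip edge [[256.30990495 203.88195348]] ring [[255.5195201  275.93127227]]
[ 0.57804192 -0.10174305  0.115     ] [ 0.57799729 -0.10195662  0.112     ]
0.0537 tip edge in tool mm [ 0.17880467  0.53516764 53.70014955]
0.0547 tip edge in tool mm [-0.15443411  0.53416114 54.70014101]
0.0557 tip edge in tool mm [-0.48767288  0.53315465 55.70013246]
ring [  0.0445743    0.75416921 -41.29979864]
t 5.7 pos [ 0.5785 -0.1585  0.2069] tooly deg 8.59 tilt [ 1.e-03 -1.e-04 -1.e+00] q6 -0.437 F [ 0.17  0.99 -0.83] M [ 0.034  0.013 -0.026] gap 0.0256
shift [2.234 0.309 0.676]
```

```bash
python3 rel.py .6173 -.0944 .187
```

```text
t 5.7 pos [ 0.5785 -0.1585  0.2069] tooly deg 8.59 tilt [ 1.e-03 -1.e-04 -1.e+00] q6 -0.437 F [ 0.17  0.99 -0.83] M [ 0.034  0.013 -0.026] gap 0.0256
shift [2.303 1.917 0.798]
```

```bash
python3 -m crank '[[0.5,0.5,0,-1.6,-1],[1,0.8,0,-3.2,-1],[1.5,1.2,0,-4.8,-1],[2,1.6,0,-6.4,-1],[2.3,1.9,0,-8,-1],[2.3,1.9,0,-9.6,-1],[2.3,1.9,0,-11.2,-1],[2.3,1.9,0.3,-12.8,-1],[2.3,1.9,0.5,-14.4,-1],[2.3,1.9,0.8,-16,-1]]' 40;python3 -m crank '[[0,0,0,-1.6,-1],[0,0,0,-2.3,-1],[0,0,0,-2.3,-1],[0,0,0,-2.3,-1],[0,0,0,-2.3,-1]]' 40; python3 look.py w3; python3 - <<'E'
from h import *
im=np.load('pics/w3.npz')['im']
a=cv2.resize(im[130:220,200:320],(800,600),interpolation=cv2.INTER_CUBIC)
cv2.imwrite('pics/w3c.png',np.clip(a.astype(float)*1.3,0,255).astype(np.uint8)[:,:,::-1])
E
```

```text
clock: 6.7
tool_pos: [0.6171, -0.0945, 0.1874]
tool_rot: [0.009, 1.0, -0.0, 0.001]
wrist_force: [0.0, -1.0, -1.6]
finger_gap: 0.0254
finger_force: 39.6
clock: 7.2
tool_pos: [0.6167, -0.095, 0.1867]
tool_rot: [-0.087, 0.996, -0.0, 0.0]
wrist_force: [-0.3, 0.4, -1.0]
finger_gap: 0.0256
finger_force: 39.6
7.2 [ 0.61665912 -0.094962    0.1867145 ] [-8.71454397e-02  9.96195526e-01 -5.98896296e-05  3.77438674e-04] [-0.32382351  0.39795782 -0.9747949 ] [-0.004  0.002  0.003  0.    -0.    -0.004] [-1.71266106e-01  4.24952829e-01  1.51626903e+00  8.28279358e-05
  1.19961038e+00 -1.91660470e+00]
```

View pics/w3c.png

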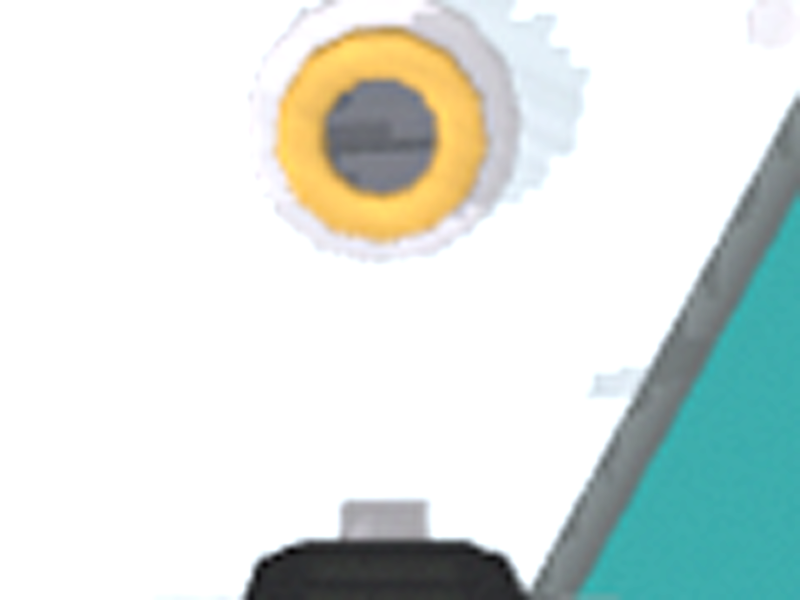

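The slot now lies nearly horizontal in the crop, centred at (382,136). The blade's tip edge is at (385,500), parallel to it within about 3–4°.

```bash
python3 - <<'E'
from h import *
d=np.load('pics/w3.npz');C=cam('wrist',dict(tool_pos=d['p'],tool_rot=d['r']));M=R.from_quat(d['r']).as_matrix()
s=pix([(256.8,150.05)],.112,C)[0];b=pix([(256.8,149.6)],.115,C)[0];t=pix([(257.3,204.5)],d['p'][2]-.0547,C)[0]
f=lambda v:(M.T@(v-d['p'])*1e3).round(2)
print(s,b,f(s),f(b),'tip',f(t)-[1,0,0])
print('shift units',(f(s)-f(t)+[1,0,0])/25)
E
python3 rel.py .578 -.102 .175
```

```text
[ 0.57808487 -0.10184886  0.112     ] [ 0.57738549 -0.10196745  0.115     ] [ 3.924e+01 -7.000e-02  7.469e+01] [ 3.995e+01 -7.000e-02  7.168e+01] tip [-1.43  0.34 54.7 ]
shift units [ 1.6268 -0.0164  0.7996]
t 7.25 pos [ 0.6166 -0.095   0.1866] tooly deg 100.0 tilt [ 6.e-04 -0.e+00 -1.e+00] q6 -1.917 F [-0.03  0.54 -1.65] M [ 0.041  0.037 -0.013] gap 0.0258
shift [ 1.57  -0.006  0.464]
```

```bash
python3 -m crank '[[1,0,0,-0.5,-1],[1.63,-0.02,0,-0.5,-1],[1.63,-0.02,0,-0.5,-1],[1.63,-0.02,0.4,-0.5,-1],[1.63,-0.02,0.6,-0.5,-1],[1.63,-0.02,0.6,-0.5,-1],[1.63,-0.02,0.6,-0.5,-1],[1.63,-0.02,0.6,-0.5,-1]]' 40; python3 rel.py .5760 -.1022 .167; python3 -m crank '[[0,0,0.05,0,-1],[0,0,0.1,0,-1],[0,0,0.14,0,-1],[0,0,0.18,0,-1],[0,0,0.2,0,-1],[0,0,0.22,0,-1]]' 40; python3 rel.py .5760 -.1022 .161
```

```text
clock: 8.05
tool_pos: [0.5769, -0.1028, 0.1712]
tool_rot: [-0.109, 0.994, 0.0, 0.0]
wrist_force: [-0.1, -0.5, -0.5]
finger_gap: 0.0254
finger_force: 39.6
t 8.05 pos [ 0.5769 -0.1028  0.1712] tooly deg 102.53 tilt [ 2.e-04  0.e+00 -1.e+00] q6 -1.986 F [-0.06 -0.51 -0.53] M [ 0.014  0.033 -0.035] gap 0.0254
shift [0.029 0.03  0.169]
clock: 8.65
tool_pos: [0.5765, -0.1028, 0.1657]
tool_rot: [-0.109, 0.994, 0.0, 0.0]
wrist_force: [0.7, -0.1, -1.6]
finger_gap: 0.0256
finger_force: 39.6
t 8.65 pos [ 0.5765 -0.1028  0.1657] tooly deg 102.53 tilt [ 0.e+00  1.e-04 -1.e+00] q6 -1.986 F [ 0.71 -0.05 -1.56] M [ 0.012  0.042 -0.013] gap 0.0256
shift [0.013 0.027 0.19 ]
```

```bash
for i in 1; do python3 -m crank '[[0,0,0.02,0,-1],[0,0,0.04,0,-1],[0,0,0.04,0,-1]]' 40;done; python3 -m crank '[[0,0,0.02,0,-1],[0,0,0.04,0,-1],[0,0,0.04,0,-1]]' 40;  python3 rel.py .5760 -.1022 .161
```

```text
clock: 8.95
tool_pos: [0.5764, -0.1028, 0.1647]
tool_rot: [-0.109, 0.994, 0.0, -0.0]
wrist_force: [1.1, -0.4, -1.8]
finger_gap: 0.0254
finger_force: 39.6
clock: 9.25
tool_pos: [0.5764, -0.1028, 0.1637]
tool_rot: [-0.109, 0.994, 0.0, -0.0]
wrist_force: [-0.3, 1.2, -1.3]
finger_gap: 0.0254
finger_force: 39.6
t 9.25 pos [ 0.5764 -0.1028  0.1637] tooly deg 102.53 tilt [-2.e-04  1.e-04 -1.e+00] q6 -1.986 F [-0.28  1.16 -1.35] M [-0.036 -0.012  0.028] gap 0.0254
shift [0.01  0.026 0.108]
```

```bash
python3 -m crank '[[0,0,0.02,0,-1],[0,0,0.04,0,-1],[0,0,0.06,0,-1],[0,0,0.08,0,-1],[0,0,0.08,0,-1]]' 40;  python3 rel.py .5760 -.1022 .161;python3 -m crank '[[0,0,0.02,0,-1],[0,0,0.04,0,-1],[0,0,0.04,0,-1]]' 40;  python3 rel.py .5760 -.1022 .161
```

```text
clock: 9.75
tool_pos: [0.5764, -0.1028, 0.1617]
tool_rot: [-0.109, 0.994, 0.0, -0.0]
wrist_force: [0.4, 0.4, -1.2]
finger_gap: 0.0251
finger_force: 39.6
t 9.75 pos [ 0.5764 -0.1028  0.1617] tooly deg 102.52 tilt [-1.e-04  1.e-04 -1.e+00] q6 -1.986 F [ 0.39  0.35 -1.24] M [ 0.018 -0.042 -0.037] gap 0.0251
shift [0.011 0.027 0.028]
clock: 10.05
tool_pos: [0.5765, -0.1028, 0.1608]
tool_rot: [-0.109, 0.994, 0.0, 0.0]
wrist_force: [0.5, 0.5, -1.3]
finger_gap: 0.0258
finger_force: 39.6
t 10.05 pos [ 0.5765 -0.1028  0.1608] tooly deg 102.52 tilt [ 1.e-04  0.e+00 -1.e+00] q6 -1.986 F [ 0.45  0.53 -1.29] M [ 0.002  0.004 -0.045] gap 0.0258
shift [ 0.013  0.029 -0.01 ]
```

```bash
python3 -m crank '[[0,0,0.02,0,-1],[0,0,0.04,0,-1],[0,0,0.04,0,-1]]' 40;  python3 -m crank '[[0,0,0.015,0,-1],[0,0,0.015,0,-1],[0,0,0.015,0,-1]]' 40;  python3 rel.py .5760 -.1022 .161
python3 - <<'E'
from h import *
im=ctrl.camera('top');cv2.imwrite('pics/top1.png',im[:,:,::-1])
c=cv2.resize(im[160:215,315:370],(600,600),interpolation=cv2.INTER_CUBIC);cv2.imwrite('pics/top1c.png',np.clip(c*1.2,0,255).astype(np.uint8)[:,:,::-1])
E
```

```text
clock: 10.35
tool_pos: [0.5765, -0.1028, 0.16]
tool_rot: [-0.109, 0.994, -0.0, 0.0]
wrist_force: [-1.4, 0.1, 0.4]
finger_gap: 0.0255
finger_force: 39.8
clock: 10.65
tool_pos: [0.5765, -0.1028, 0.1596]
tool_rot: [-0.109, 0.994, 0.0, 0.0]
wrist_force: [-0.6, -0.6, 1.2]
finger_gap: 0.0257
finger_force: 39.8
t 10.65 pos [ 0.5765 -0.1028  0.1596] tooly deg 102.53 tilt [ 3.e-04  0.e+00 -1.e+00] q6 -1.986 F [-0.6  -0.55  1.19] M [ 0.02   0.108 -0.002] gap 0.0257
shift [ 0.014  0.028 -0.057]
```

View pics/top1c.png

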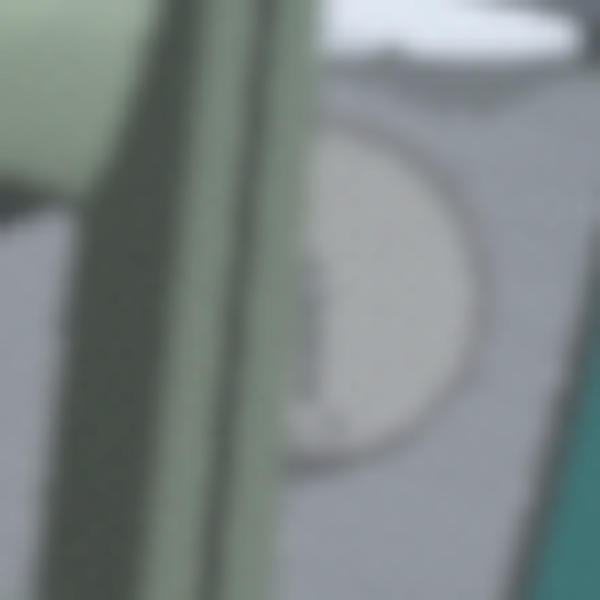

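Contact force rose by about 2.3 N, so the blade is bottomed in the slot. In this top view the arm hides the left half of the dial; a pointer shows near (315,330). I'll rectify the dial from several pictures into one composite.

```bash
cat > rect.py <<'E'
from h import *
DC=np.array([.5915,-.2440]);Z=.114
a=np.radians(-14.4);ex=np.array([np.cos(a),np.sin(a)]);ey=np.array([-np.sin(a),np.cos(a)])
def rect(im,C,dc=DC,z=Z,n=390,h=.049,):
    s=np.linspace(-h,h,n)
    # display: right = pump -y.. seen from above: up = pump x, left = pump y
    X=dc[0]+s[::-1,None]*ex[0]-s[None,:]*ey[0];Y=dc[1]+s[::-1,None]*ex[1]-s[None,:]*ey[1]
    uv=proj(np.c_[X.ravel(),Y.ravel(),np.full(X.size,z)],C).astype(np.float32).reshape(n,n,2)
    return cv2.remap(im,uv[...,0],uv[...,1],cv2.INTER_CUBIC)
E
python3 look.py w4; python3 - <<'E'
from rect import *
d=np.load('pics/w4.npz');C=cam('wrist',dict(tool_pos=d['p'],tool_rot=d['r']))
print('dial px',proj([*DC,Z],C))
L=[rect(d['im'],C)]
for n in('top','scene'):L.append(rect(cv2.imread(f'pics/{n}0.png')[:,:,::-1].copy(),cam(n)))
L.append(cv2.resize(d['im'],(390,292)))
L=[np.clip((i.astype(float)-40)*1.3,0,255).astype(np.uint8) for i in L]
v=np.zeros((590,800,3),np.uint8);L=[cv2.resize(i,(290,290)) for i in L[:3]]+[cv2.resize(d['im'],(390,290))]
v[:290,:290]=L[0];v[:290,295:585]=L[1];v[295:585,:290]=L[2];v[295:585,295:685]=L[3]
cv2.imwrite('pics/comp.png',v[:,:,::-1])
E
```

```text
10.7 [ 0.576528   -0.10281535  0.15953903] [-1.09071905e-01  9.94033853e-01  8.73876091e-06  1.39738382e-04] [-1.01875892 -0.71694499  1.51841658] [ 0.002 -0.001  0.002 -0.    -0.001  0.001] [-1.96173301e-01  3.88799281e-01  1.64858959e+00  1.12786121e-04
  1.10394251e+00 -1.98559905e+00]
dial px [[ 62.37204942 186.83656347]]
```

View pics/comp.png

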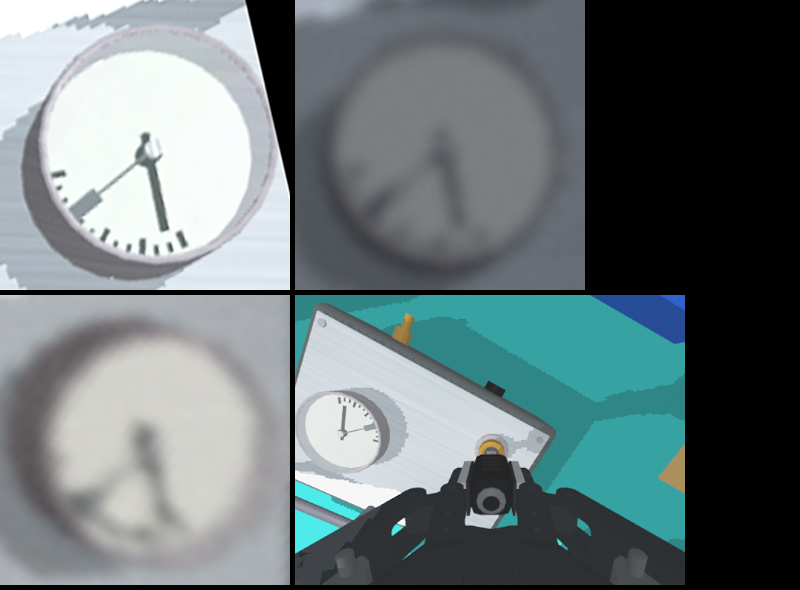

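The composite's wrist view shows the dial clearly. The black pointer runs from the hub (148,150) to (165,230), and the grey marker tab is near (87,205), about 60° clockwise. Line directions do not change with plane height, so I'll fit both.

```bash
cat > ang.py <<'E'
from rect import *
import sys
def angs(n,ptr=None,show=False):
    d=np.load(f'pics/{n}.npz');C=cam('wrist',dict(tool_pos=d['p'],tool_rot=d['r']))
    g=rect(d['im'],C,n=980).max(2).astype(float) # 0.1 mm/px, 490=centre
    yy,xx=np.mgrid[:980,:980];cx,cy=500,507      # hub (148,150)*3.38
    x=(xx-cx)/10;y=(yy-cy)/10;r=np.hypot(x,y);th=np.degrees(np.arctan2(-x,y)) # clockwise from -x(down)
    res=[]
    prof=[(t,g[(abs(th-t)<1)&(r>12)&(r<20)].mean().round(),g[(abs(th-t)<1)&(r>22)&(r<26)].mean().round()) for t in range(-40,90,4)]
    if show:print(prof)
    def fit(t0,r0,r1,half=9):
        for _ in range(6):
            w=np.clip(225-g,0,None)*((r>r0)&(r<r1)&(abs((th-t0+180)%360-180)<half*15/np.maximum(r,5)))
            w[w<25]=0
            mx,my=(w*x).sum()/w.sum(),(w*y).sum()/w.sum()
            t0=np.degrees(np.arctan2(-mx,my))
        c=np.cov(np.c_[x[w>0],y[w>0]].T,aweights=w[w>0]);e=np.linalg.eigh(c)[1][:,1];e*=np.sign(e[1])
        return round(float(t0),1),round(float(np.degrees(np.arctan2(-e[0],e[1]))),1)
    return fit,g
if __name__=='__main__':
    fit,g=angs(sys.argv[1],show=True);p0=float(sys.argv[2])
    print('pointer radial,line',fit(p0,5,25),'marker',fit(47,6,26),'tab',fit(47,18,28))
E
python3 ang.py w4 -12
```

```text
[(-40, np.float64(235.0), np.float64(235.0)), (-36, np.float64(235.0), np.float64(234.0)), (-32, np.float64(235.0), np.float64(235.0)), (-28, np.float64(235.0), np.float64(235.0)), (-24, np.float64(236.0), np.float64(235.0)), (-20, np.float64(230.0), np.float64(236.0)), (-16, np.float64(142.0), np.float64(208.0)), (-12, np.float64(124.0), np.float64(123.0)), (-8, np.float64(138.0), np.float64(180.0)), (-4, np.float64(227.0), np.float64(236.0)), (0, np.float64(236.0), np.float64(234.0)), (4, np.float64(235.0), np.float64(235.0)), (8, np.float64(235.0), np.float64(234.0)), (12, np.float64(234.0), np.float64(234.0)), (16, np.float64(235.0), np.float64(235.0)), (20, np.float64(234.0), np.float64(235.0)), (24, np.float64(234.0), np.float64(234.0)), (28, np.float64(234.0), np.float64(234.0)), (32, np.float64(234.0), np.float64(234.0)), (36, np.float64(234.0), np.float64(235.0)), (40, np.float64(235.0), np.float64(235.0)), (44, np.float64(223.0), np.float64(170.0)), (48, np.float64(171.0), np.float64(164.0)), (52, np.float64(234.0), np.float64(168.0)), (56, np.float64(234.0), np.float64(224.0)), (60, np.float64(234.0), np.float64(235.0)), (64, np.float64(235.0), np.float64(235.0)), (68, np.float64(235.0), np.float64(234.0)), (72, np.float64(235.0), np.float64(234.0)), (76, np.float64(235.0), np.float64(234.0)), (80, np.float64(234.0), np.float64(234.0)), (84, np.float64(235.0), np.float64(234.0)), (88, np.float64(234.0), np.float64(234.0))]
pointer radial,line (-11.7, -12.1) marker (47.6, 49.6) tab (48.4, 48.9)
```

Pointer -12°, marker about +49°, so the turn is about 61° plus slack. The tip sits about 1.3 mm off the TCP in -x, so each 15° step needs roughly +0.013 units in y.

```bash
python3 -m crank '[[0,0.001,0,0.3,-1],[0,0.003,0,0.6,-1],[0,0.004,0,0.9,-1],[0,0.005,0,1.2,-1],[0,0.006,0,1.5,-1],[0,0.008,0,1.8,-1],[0,0.01,0,2.1,-1],[0,0.011,0,2.4,-1],[0,0.012,0,2.7,-1],[0.001,0.013,0,3,-1]]' 40; python3 look.py w5; python3 ang.py w5 -8|tail -1;  python3 rel.py .5760 -.1022 .161
```

```text
clock: 11.75
tool_pos: [0.5766, -0.1026, 0.1595]
tool_rot: [0.023, 1.0, -0.0, 0.0]
wrist_force: [1.9, -0.6, 1.3]
finger_gap: 0.0255
finger_force: 39.9
11.75 [ 0.57663289 -0.10256843  0.15952196] [ 2.26870687e-02  9.99742545e-01 -4.31140957e-05  3.72212687e-04] [ 1.87116361 -0.63599032  1.29985587] [-0.001  0.001 -0.001 -0.    -0.     0.261] [-1.95693526e-01  3.88674454e-01  1.64883945e+00  4.83990539e-05
  1.10333059e+00 -1.72113361e+00]
pointer radial,line (-8.9, -9.5) marker (47.2, 50.5) tab (48.0, 50.6)
t 11.8 pos [ 0.5766 -0.1026  0.1595] tooly deg 87.37 tilt [ 7.e-04 -1.e-04 -1.e+00] q6 -1.721 F [ 1.29 -0.65  2.16] M [-0.16  -0.271  0.028] gap 0.0254
shift [ 0.026  0.014 -0.059]
```

```bash
python3 -m crank '[[0,0.001,0,0.3,-1],[0,0.003,0,0.6,-1],[0,0.004,0,0.9,-1],[0,0.005,0,1.2,-1],[0,0.006,0,1.5,-1],[0,0.008,0,1.8,-1],[0,0.01,0,2.1,-1],[0,0.011,0,2.4,-1],[0,0.012,0,2.7,-1],[0.001,0.013,0,3,-1]]' 40; python3 look.py w6; python3 ang.py w6 6|tail -1;  python3 rel.py .5760 -.1022 .161
```

```text
clock: 12.8
tool_pos: [0.5765, -0.1023, 0.1595]
tool_rot: [0.153, 0.988, -0.0, 0.0]
wrist_force: [1.8, -1.4, 1.4]
finger_gap: 0.0255
finger_force: 39.9
12.8 [ 0.57648718 -0.1022743   0.15948013] [ 1.52954279e-01  9.88233240e-01 -6.38337517e-05  2.19950521e-04] [ 1.79450833 -1.4058062   1.37774463] [ 0.001 -0.     0.001  0.    -0.002  0.261] [-1.95166161e-01  3.88566634e-01  1.64912994e+00 -1.22381678e-04
  1.10345126e+00 -1.45879329e+00]
pointer radial,line (5.1, 5.4) marker (47.5, 51.8) tab (48.0, 51.9)
t 12.85 pos [ 0.5765 -0.1023  0.1595] tooly deg 72.37 tilt [ 4.e-04 -2.e-04 -1.e+00] q6 -1.458 F [ 1.43 -1.17  1.44] M [-0.351 -0.51  -0.02 ] gap 0.0254
shift [ 0.019 -0.003 -0.06 ]
```

```bash
python3 -m crank '[[0,0.001,0,0.3,-1],[0,0.003,0,0.6,-1],[0,0.004,0,0.9,-1],[0,0.005,0,1.2,-1],[0,0.006,0,1.5,-1],[0,0.008,0,1.8,-1],[0,0.01,0,2.1,-1],[0,0.011,0,2.4,-1],[0,0.012,0,2.7,-1],[0.001,0.013,0,3,-1]]' 40; python3 look.py w7; python3 ang.py w7 20|tail -1;  python3 rel.py .5760 -.1022 .161; python3 - <<'E'
from rect import *
for n in('w4','w5','w6','w7'):
    d=np.load(f'pics/{n}.npz');C=cam('wrist',dict(tool_pos=d['p'],tool_rot=d['r']));print(proj([*DC,Z],C).round(0))
E
```

```text
clock: 13.85
tool_pos: [0.5765, -0.102, 0.1594]
tool_rot: [0.281, 0.96, -0.0, 0.0]
wrist_force: [2.8, -2.3, 1.0]
finger_gap: 0.0254
finger_force: 39.9
13.85 [ 0.57645219 -0.101955    0.15944867] [ 2.80621483e-01  9.59818508e-01 -6.47283026e-05  1.03659002e-04] [ 2.78828517 -2.28375128  1.00816587] [-0.001 -0.001  0.001 -0.001 -0.     0.259] [-1.94621749e-01  3.88578341e-01  1.64919803e+00 -1.65237107e-04
  1.10362142e+00 -1.19646057e+00]
pointer radial,line (20.0, 20.0) marker (47.0, 47.0) tab (47.0, 47.0)
t 13.9 pos [ 0.5765 -0.102   0.1594] tooly deg 57.37 tilt [ 2.e-04 -2.e-04 -1.e+00] q6 -1.196 F [ 2.21 -3.71  1.53] M [-0.701 -0.574  0.046] gap 0.0254
shift [ 0.011 -0.018 -0.062]
[[ 62. 187.]]
[[ 72. 235.]]
[[ 92. 276.]]
[[121. 310.]]
```

```bash
python3 - <<'E'
from ang import *
for n in('w4','w5','w6'):
    fit,g=angs(n);print(n,[fit(48,a,b,5) for a,b in((5,18),(7,17),(18,27),(20,25))])
E
python3 -m crank '[[-0.004,0.001,0,0.2,-1],[-0.008,0.003,0,0.4,-1],[-0.012,0.004,0,0.6,-1],[-0.012,0.005,0,0.8,-1],[-0.012,0.006,0,1,-1]]' 40;python3 rel.py .5760 -.1022 .161
```

```text
w4 [(45.0, 49.3), (45.3, 50.6), (47.8, 48.6), (47.9, 49.5)]
w5 [(44.1, 48.1), (44.6, 50.9), (47.5, 49.3), (47.5, 50.5)]
w6 [(44.6, 46.7), (45.3, 50.3), (47.6, 49.7), (47.5, 50.4)]
clock: 14.4
tool_pos: [0.5766, -0.1019, 0.1594]
tool_rot: [0.322, 0.947, -0.0, -0.0]
wrist_force: [1.2, -3.4, 0.9]
finger_gap: 0.0255
finger_force: 39.9
t 14.4 pos [ 0.5766 -0.1019  0.1594] tooly deg 52.44 tilt [-4.e-04  0.e+00 -1.e+00] q6 -1.11 F [ 1.21 -3.4   0.93] M [-0.764 -0.401  0.005] gap 0.0255
shift [ 0.012 -0.024 -0.065]
```

```bash
python3 -m crank '[[-0.004,0,0,0.2,-1],[-0.008,0,0,0.4,-1],[-0.012,0,0,0.6,-1],[-0.016,0,0,0.8,-1],[-0.02,0,0,1,-1],[-0.02,0,0,1.2,-1],[-0.02,0,0,1.4,-1],[-0.02,0,0,1.6,-1],[-0.02,0,0,1.8,-1],[-0.02,0,0,2,-1]]' 40;python3 rel.py .5760 -.1022 .161
```

```text
clock: 15.4
tool_pos: [0.5768, -0.102, 0.1593]
tool_rot: [0.403, 0.915, 0.0, -0.0]
wrist_force: [-0.1, -0.8, 1.2]
finger_gap: 0.0259
finger_force: 39.9
t 15.4 pos [ 0.5768 -0.102   0.1593] tooly deg 42.44 tilt [-8.e-04  5.e-04 -1.e+00] q6 -0.936 F [-0.13 -0.79  1.23] M [-0.35   0.119  0.   ] gap 0.0259
shift [ 0.016 -0.03  -0.068]
```

```bash
python3 -m crank '[[-0.002,0,0,0.3,-1],[-0.004,0,0,0.6,-1],[-0.006,0,0,0.9,-1],[-0.006,0,0,1.2,-1],[-0.006,0,0,1.5,-1],[-0.006,0,0,1.8,-1],[-0.006,0,0,2.1,-1],[-0.006,0,0,2.4,-1],[-0.006,0,0,2.7,-1],[-0.006,0,0,2.8,-1]]' 40;python3 rel.py .5760 -.1022 .161
```

```text
clock: 16.4
tool_pos: [0.5771, -0.1021, 0.1593]
tool_rot: [0.512, 0.859, 0.0, -0.0]
wrist_force: [-1.9, 1.8, 2.1]
finger_gap: 0.0257
finger_force: 40.0
t 16.4 pos [ 0.5771 -0.1021  0.1593] tooly deg 28.45 tilt [-4.e-04  5.e-04 -1.e+00] q6 -0.692 F [-1.9   1.79  2.09] M [0.168 0.427 0.049] gap 0.0257
shift [ 0.016 -0.04  -0.066]
```

```bash
python3 -m crank '[[0,0,0,-0.5,-1],[0,0,-0.3,-0.5,-1],[0,0,-0.8,-0.5,-1],[0,0,-1.6,-0.5,-1],[0,0,-2.2,-0.5,-1],[0,0,-2.2,-0.5,-1]]' 40;python3 rel.py .620 -.297 .215
```

```text
clock: 17.0
tool_pos: [0.5792, -0.1027, 0.2178]
tool_rot: [0.493, 0.87, 0.001, 0.003]
wrist_force: [-0.0, -1.0, -1.2]
finger_gap: 0.0255
finger_force: 39.6
t 17.0 pos [ 0.5792 -0.1027  0.2178] tooly deg 30.99 tilt [ 0.0071 -0.0014 -1.    ] q6 -0.736 F [-0.01 -0.98 -1.16] M [ 0.059 -0.039  0.011] gap 0.0255
shift [-7.501 -2.603  0.133]
```

```bash
python3 -m crank '[[-2,-0.7,0,0,-1],[-4,-1.4,0,0,-1],[-6,-2.1,0,0,-1],[-7.5,-2.6,0,0,-1],[-7.5,-2.6,0,0,-1],[-7.5,-2.6,0,0,-1],[-7.5,-2.6,0,0,-1]]' 40;python3 look.py w8; cat > ang2.py <<'E'
from rect import *
import sys
d=np.load(f'pics/{sys.argv[1]}.npz');C=cam('wrist',dict(tool_pos=d['p'],tool_rot=d['r']))
print(proj([*DC,Z],C))
g=rect(d['im'],C,n=980).max(2).astype(float)
# face centre: bright disk
# bezel/face: take centroid of bright face (>=220) near centre
m=((g>215)*255).astype(np.uint8);n,l,st,ce=cv2.connectedComponentsWithStats(m);k=1+np.argmax(st[1:,4]);m=(l==k).astype(np.uint8)
cn=max(cv2.findContours(m,cv2.RETR_EXTERNAL,cv2.CHAIN_APPROX_NONE)[0],key=len);h=cv2.convexHull(cn);(cx,cy),ax,an=cv2.fitEllipse(h);print('face',cx,cy,ax)
if len(sys.argv)>3:cx,cy=float(sys.argv[2]),float(sys.argv[3])
for r in range(-80,300,20):
    t=np.radians(np.arange(0 if r>0 else 30,90,2));rr=abs(r);s=1 if r>0 else -1
    v=cv2.remap(g.astype(np.float32),(cx-s*rr*np.sin(t)).astype(np.float32)[None],(cy+s*rr*np.cos(t)).astype(np.float32)[None],1)[0]
    print(r,v.round().astype(int).tolist())
E
python3 ang2.py w8
```

```text
clock: 17.7
tool_pos: [0.6179, -0.2955, 0.2139]
tool_rot: [0.492, 0.871, 0.0, -0.001]
wrist_force: [-0.8, -0.5, -1.1]
finger_gap: 0.0256
finger_force: 39.6
17.7 [ 0.61792325 -0.29546313  0.21392336] [ 4.92098775e-01  8.70539083e-01  2.68721265e-04 -6.54845830e-04] [-0.7990725  -0.49986249 -1.08551765] [ 0.017 -0.015  0.004 -0.002 -0.    -0.002] [-4.63091027e-01  5.06010266e-01  1.31009288e+00  6.22473550e-04
  1.32676990e+00 -1.00503984e+00]
[[260.83737363 126.56909366]]
face 508.92626953125 511.9365234375 (727.8859252929688, 729.3844604492188)
-80 [235, 236, 236, 236, 236, 236, 236, 236, 237, 237, 238, 239, 239, 238, 237, 236, 235, 236, 236, 236, 236, 236, 236, 236, 236, 235, 235, 236, 236, 236]
-60 [241, 233, 221, 207, 193, 176, 158, 145, 135, 128, 123, 122, 125, 134, 149, 168, 188, 210, 228, 239, 242, 241, 239, 239, 239, 239, 238, 238, 237, 236]
-40 [186, 181, 173, 165, 156, 147, 141, 135, 131, 130, 130, 131, 133, 136, 139, 145, 151, 158, 165, 170, 175, 179, 182, 185, 188, 191, 193, 196, 200, 203]
-20 [221, 222, 222, 222, 222, 222, 222, 222, 222, 222, 222, 222, 222, 222, 223, 223,
[... 2739 characters left out ...]
 235, 236]
240 [237, 237, 237, 237, 237, 237, 237, 237, 237, 237, 236, 237, 237, 236, 236, 237, 237, 236, 237, 236, 237, 239, 232, 195, 151, 162, 175, 201, 216, 233, 238, 237, 237, 237, 237, 237, 236, 236, 236, 236, 235, 236, 236, 236, 236]
260 [238, 239, 237, 238, 237, 237, 237, 237, 237, 237, 237, 237, 237, 238, 240, 237, 237, 237, 237, 237, 238, 239, 223, 172, 165, 168, 165, 164, 190, 233, 241, 238, 237, 237, 237, 237, 237, 237, 236, 237, 237, 237, 236, 236, 236]
280 [188, 152, 223, 240, 238, 237, 237, 237, 237, 238, 237, 238, 234, 184, 173, 227, 241, 237, 238, 238, 238, 238, 234, 193, 162, 166, 166, 162, 197, 243, 239, 238, 237, 237, 237, 236, 237, 238, 226, 161, 177, 231, 238, 237, 237]
```

The overhead dial reading puts the pointer at about 49.7° and the tab at about 51.2°, roughly 1.5° short. I'll go back in and add that.

```bash
python3 -m crank '[[2,0.7,0,0,-1],[4,1.4,0,0,-1],[6,2.1,0,0,-1],[7.5,2.6,0,0,-1],[7.5,2.6,0,0,-1],[7.5,2.6,0.8,0,-1],[7.5,2.6,1.3,0,-1],[7.5,2.6,1.5,0,-1],[7.5,2.6,1.5,0,-1],[7.5,2.6,1.5,0,-1]]' 40;python3 rel.py .5771 -.1021 .1593
```

```text
clock: 18.75
tool_pos: [0.5776, -0.1027, 0.1772]
tool_rot: [0.492, 0.87, 0.0, 0.0]
wrist_force: [0.1, 0.1, -2.3]
finger_gap: 0.0252
finger_force: 39.6
t 18.75 pos [ 0.5776 -0.1027  0.1772] tooly deg 31.0 tilt [ 6.e-04 -1.e-04 -1.e+00] q6 -0.737 F [ 0.11  0.07 -2.33] M [ 0.021 -0.026 -0.041] gap 0.0252
shift [ 0.03  -0.004  0.717]
```

```bash
python3 -m crank '[[0.02,0,0,-1,-1],[0.02,0,0.2,-1,-1],[0.02,0,0.35,-1,-1],[0.02,0,0.4,-1,-1],[0.02,0,0.44,-1,-1],[0.02,0,0.48,-1,-1],[0.02,0,0.52,-1,-1],[0.02,0,0.52,-1,-1]]' 40;python3 rel.py .5771 -.1021 .1593; python3 -m crank '[[0,0,0.04,0,-1],[0,0,0.08,0,-1],[0,0,0.12,0,-1],[0,0,0.12,0,-1]]' 40;python3 rel.py .5771 -.1021 .1593
```

```text
clock: 19.55
tool_pos: [0.5769, -0.1018, 0.1638]
tool_rot: [0.454, 0.891, 0.0, -0.0]
wrist_force: [0.4, -0.0, -0.4]
finger_gap: 0.0255
finger_force: 39.6
t 19.55 pos [ 0.5769 -0.1018  0.1638] tooly deg 36.02 tilt [-2.e-04  1.e-04 -1.e+00] q6 -0.823 F [ 0.4  -0.02 -0.42] M [0.009 0.011 0.046] gap 0.0255
shift [-0.013 -0.001  0.181]
clock: 19.95
tool_pos: [0.577, -0.1018, 0.1608]
tool_rot: [0.454, 0.891, 0.0, -0.0]
wrist_force: [0.1, -0.0, -0.9]
finger_gap: 0.0255
finger_force: 39.6
t 19.95 pos [ 0.577  -0.1018  0.1608] tooly deg 36.03 tilt [-1.e-04  1.e-04 -1.e+00] q6 -0.823 F [ 0.11 -0.03 -0.87] M [ 0.005 -0.012  0.033] gap 0.0255
shift [-0.011 -0.002  0.06 ]
```

```bash
python3 -m crank '[[0,0,0.03,0,-1],[0,0,0.055,0,-1],[0,0,0.055,0.3,-1],[0,0,0.055,0.6,-1],[0,0,0.055,0.9,-1],[0,0,0.055,1.2,-1],[0,0,0.055,1.4,-1],[0,0,0.055,1.6,-1],[0,0,0.055,1.8,-1],[0,0,0.055,1.84,-1]]' 40;python3 rel.py .5771 -.1021 .1593
```

```text
clock: 20.95
tool_pos: [0.5771, -0.1018, 0.1596]
tool_rot: [0.524, 0.852, 0.0, 0.0]
wrist_force: [0.1, 1.1, 1.9]
finger_gap: 0.0254
finger_force: 40.0
t 20.95 pos [ 0.5771 -0.1018  0.1596] tooly deg 26.78 tilt [ 4.e-04  2.e-04 -1.e+00] q6 -0.662 F [0.06 1.08 1.89] M [ 0.219 -0.092  0.018] gap 0.0254
shift [-0.01  -0.007  0.012]
```

Withdraw and look again.

```bash
python3 -m crank '[[0,0,0,-0.5,-1],[0,0,-0.3,-0.5,-1],[0,0,-0.8,-0.5,-1],[0,0,-1.6,-0.5,-1],[0,0,-2.2,-0.5,-1],[0,0,-2.2,-0.5,-1]]' 40; python3 -m crank '[[-2,-0.7,0,0,-1],[-4,-1.4,0,0,-1],[-6,-2.1,0,0,-1],[-7.5,-2.6,0,0,-1],[-7.5,-2.6,0,0,-1],[-7.5,-2.6,0,0,-1],[-7.5,-2.6,0,0,-1]]' 40 | head -2;python3 look.py w9;python3 ang2.py w9 | awk '$1=="face"||$1==-60||$1==80||$1==120||$1>=160'; python3 rel.py .6 .3 .2
```

```text
clock: 21.55
tool_pos: [0.5783, -0.1022, 0.2176]
tool_rot: [0.505, 0.863, 0.001, 0.003]
wrist_force: [0.1, -0.6, -1.8]
finger_gap: 0.0253
finger_force: 39.7
clock: 22.25
tool_pos: [0.6117, -0.2961, 0.214]
22.25 [ 0.61170506 -0.29608991  0.21396581] [ 5.04953897e-01  8.63145785e-01  2.27612018e-04 -9.28993132e-04] [ 0.04936035  0.49005499 -0.54392056] [ 0.014 -0.014  0.    -0.003 -0.003 -0.002] [-4.67987334e-01  4.97526214e-01  1.32453827e+00  5.86417155e-04
  1.32135479e+00 -9.80271305e-01]
[[265.40325382 129.43812919]]
face 509.774658203125 512.7427978515625 (727.5465087890625, 730.952392578125)
-60 [235, 229, 222, 211, 195, 181, 168, 154, 140, 129, 121, 120, 126, 137, 155, 173, 193, 210, 221, 226, 231, 236, 239, 239, 238, 237, 237, 237, 237, 237]
80 [237, 237, 237, 237, 237, 237, 237, 237, 237, 237, 237, 237, 237, 237, 237, 238, 239, 239, 241, 241, 232, 210, 186, 165, 152, 151, 155, 157, 158, 164, 180, 201, 220, 236, 243, 241, 237, 237, 236, 236, 236, 237, 236, 236, 236]
120 [236, 236, 237, 237, 236, 237, 237, 236, 236, 236, 237, 236, 236, 236, 236, 236, 236, 236, 237, 237, 239, 23
[... 1207 characters left out ...]
 237, 237, 237, 237, 237, 236, 236, 236, 236, 236, 236, 237]
260 [238, 238, 238, 238, 237, 238, 238, 238, 238, 237, 237, 237, 238, 238, 238, 237, 237, 237, 237, 237, 238, 240, 238, 181, 167, 169, 168, 167, 184, 229, 241, 238, 238, 237, 237, 237, 237, 237, 236, 237, 238, 237, 236, 236, 236]
280 [203, 167, 226, 239, 238, 238, 238, 238, 238, 238, 238, 238, 240, 176, 171, 227, 239, 238, 238, 239, 238, 240, 240, 189, 166, 169, 167, 165, 195, 237, 240, 238, 238, 238, 237, 237, 237, 239, 230, 165, 177, 234, 238, 237, 237]
t 22.3 pos [ 0.6119 -0.2958  0.2143] tooly deg 29.38 tilt [-9.e-04  1.e-03 -1.e+00] q6 -0.98 F [ 0.19 -0.06 -1.16] M [ 0.022 -0.026 -0.016] gap 0.0257
shift [20.997 11.279  0.597]
```

The pointer is now at about 51.8° with the tab at 51.3°, which is well on the tab. Next I take the driver back to the rack.

```bash
python3 -m crank '[[1.5,0.8,-0.6,0,-1],[3.2,1.7,-1.2,0,-1],[4.9,2.6,-1.2,0.5,-1],[6.6,3.5,-1.2,1,-1],[8.3,4.4,-1.2,1.5,-1],[10,5.3,-1.2,2,-1],[11.7,6.2,-1.2,2.5,-1],[13.4,7.1,-1.2,3,-1],[15.1,8,-1.2,3.5,-1],[16.8,8.9,-1.2,4.2,-1]]' 40; python3 -m crank '[[0,0,0,0,-1],[0,0,0,0,-1]]' 40;python3 rel.py .596 .314 .243
```

```text
clock: 23.3
tool_pos: [0.5989, 0.1812, 0.2452]
tool_rot: [0.654, 0.757, 0.0, 0.0]
wrist_force: [0.2, -0.3, -1.4]
finger_gap: 0.0255
finger_force: 39.7
clock: 23.5
tool_pos: [0.5992, 0.18, 0.2447]
tool_rot: [0.652, 0.758, -0.0, 0.0]
wrist_force: [-0.1, -0.5, -1.7]
finger_gap: 0.0263
finger_force: 39.7
t 23.5 pos [0.5992 0.18   0.2447] tooly deg 8.59 tilt [-1.e-04 -4.e-04 -1.e+00] q6 0.124 F [-0.13 -0.47 -1.65] M [ 0.006 -0.063  0.006] gap 0.0263
shift [5.319 0.673 0.066]
```

```bash
python3 -m crank '[[1.7,0.2,0,0,-1],[3.4,0.4,0,0,-1],[4.8,0.6,0,0,-1],[5.3,0.67,0,0,-1],[5.3,0.67,0,0,-1],[5.3,0.67,0,0,-1],[5.3,0.67,0,0,-1]]' 40;python3 rel.py .596 .314 .0727
```

```text
clock: 24.2
tool_pos: [0.598, 0.3095, 0.2448]
tool_rot: [0.655, 0.756, -0.0, 0.0]
wrist_force: [-0.7, -0.6, -1.7]
finger_gap: 0.0259
finger_force: 39.7
t 24.2 pos [0.598  0.3095 0.2448] tooly deg 8.22 tilt [ 1.e-04 -7.e-04 -1.e+00] q6 0.318 F [-0.71 -0.57 -1.75] M [ 0.005 -0.026 -0.042] gap 0.0259
shift [ 0.193 -0.054  6.885]
```

```bash
python3 -m crank '[[0.05,0,1,0,-1],[0.05,0,2.4,0,-1],[0.05,0,3.4,0,-1],[0.05,0,3.8,0,-1],[0.05,0,3.8,0,-1],[0.05,0,3.8,0,-1]]' 40;python3 rel.py .596 .314 .0727
```

```text
clock: 24.8
tool_pos: [0.5986, 0.3125, 0.1511]
tool_rot: [0.654, 0.756, 0.001, 0.0]
wrist_force: [0.1, 0.1, -0.6]
finger_gap: 0.0258
finger_force: 39.7
t 24.8 pos [0.5986 0.3125 0.1511] tooly deg 8.28 tilt [ 0.0023  0.0011 -1.    ] q6 0.32 F [ 0.06  0.07 -0.6 ] M [ 0.016 -0.007 -0.024] gap 0.0258
shift [ 0.073 -0.103  3.135]
```

```bash
python3 -m crank '[[0.09,-0.1,0,0,-1],[0.09,-0.1,0,0,-1],[0.09,-0.1,0.6,0,-1],[0.09,-0.1,1.2,0,-1],[0.09,-0.1,1.8,0,-1],[0.09,-0.1,2.3,0,-1],[0.09,-0.1,2.7,0,-1],[0.09,-0.1,2.9,0,-1],[0.09,-0.1,2.98,0,-1],[0.09,-0.1,2.98,0,-1]]' 40;python3 rel.py .596 .314 .0727
```

```text
clock: 25.8
tool_pos: [0.595, 0.3147, 0.0752]
tool_rot: [0.654, 0.757, 0.0, 0.0]
wrist_force: [0.2, -0.6, -1.7]
finger_gap: 0.0255
finger_force: 39.7
t 25.8 pos [0.595  0.3147 0.0752] tooly deg 8.33 tilt [ 3.e-04  2.e-04 -1.e+00] q6 0.324 F [ 0.18 -0.64 -1.69] M [-0.014  0.017 -0.015] gap 0.0255
shift [-0.035  0.034  0.101]
```

```bash
python3 -m crank '[[0,0,0.04,0,-1],[0,0,0.08,0,-1],[0,0,0.1,0,-1],[0,0,0.1,0,-1]]' 40;python3 rel.py .596 .314 .0727;python3 -m crank '[[0,0,0.02,0,-1],[0,0,0.04,0,-1],[0,0,0.04,0,-1]]' 40
```

```text
clock: 26.2
tool_pos: [0.5949, 0.3146, 0.0727]
tool_rot: [0.654, 0.757, 0.0, 0.0]
wrist_force: [0.0, 0.8, -0.6]
finger_gap: 0.0253
finger_force: 39.8
t 26.2 pos [0.5949 0.3146 0.0727] tooly deg 8.32 tilt [ 3.e-04  2.e-04 -1.e+00] q6 0.324 F [ 0.    0.81 -0.64] M [ 0.018  0.036 -0.007] gap 0.0253
shift [-0.031  0.039  0.001]
clock: 26.5
tool_pos: [0.5949, 0.3147, 0.0727]
tool_rot: [0.654, 0.757, 0.0, 0.0]
wrist_force: [-1.9, -1.1, 5.9]
finger_gap: 0.0255
finger_force: 40.6
```

Seated: 5.9 N and no further descent. Now I release and lift.

```bash
python3 -m crank '[[0,0,0,0,-0.3],[0,0,0,0,0.2],[0,0,0,0,0.8],[0,0,0,0,1],[0,0,0,0,1],[0,0,-0.5,0,1],[0,0,-1.5,0,1],[0,0,-3,0,1],[0,0,-4.5,0,1],[0,0,-6,0,1]]' 40;python3 -m crank '[[0,0,-0.2,0,1],[0,0,-0.2,0,1],[0,0,-0.2,0,1],[0,0,-0.2,0,1]]'; python3 look.py w10; python3 - <<'E'
from h import *
d=np.load('pics/w10.npz');im=d['im'];C=cam('wrist',dict(tool_pos=d['p'],tool_rot=d['r']))
for z in(.114,.124):print(z,proj([.595,.3145,z],C))
u=proj([.595,.3145,.114],C)[0];x,y=int(u[0]),int(u[1]);c=im[y-45:y+45,x-45:x+45]
ci=cv2.HoughCircles(cv2.cvtColor(cv2.resize(c,None,fx=6,fy=6,interpolation=2),cv2.COLOR_RGB2GRAY),3,1,40,param1=80,param2=25,minRadius=25,maxRadius=80)
print(None if ci is None else (ci[0][:4,:2]/6+[x-45,y-45],ci[0][:4,2]/6))
print(c[::4,::4].max(2))
E
```

```text
clock: 27.5
tool_pos: [0.5948, 0.3146, 0.2242]
tool_rot: [0.654, 0.757, 0.001, 0.0]
wrist_force: [1.6, 1.1, -0.4]
finger_gap: 0.0852
finger_force: 0.0
clock: 27.9
tool_pos: [0.5941, 0.3142, 0.2248]
tool_rot: [0.654, 0.757, -0.002, -0.001]
wrist_force: [0.2, 0.6, -0.7]
finger_gap: 0.0854
finger_force: 0.0
27.9 [0.59409823 0.31420102 0.22476936] [ 6.53928732e-01  7.56554247e-01 -1.56018807e-03 -6.71136873e-04] [ 0.16476587  0.55411145 -0.70381515] [-0.     0.005 -0.002  0.001 -0.001 -0.002] [4.69335920e-01 4.80438824e-01 1.32644160e+00 6.12382742e-05
 1.33810853e+00 3.24059410e-01]
0.114 [[257.83859799 186.70316816]]
0.124 [[257.82524732 189.36687999]]
(array([[259.25      , 186.41666794]]), array([8.349999], dtype=float32))
[[137 136 138 136 136 136 137 184 185 184 185 185 185 207 147 129 138 137
  136 137 136 166 164]
 [137 137 136 137 137 137 153 184 184 184 183 184 184 195 219 220 158 150
  137 137 136 166 166]
 [137 137 136 136 137 136 223 183 184 185 184 184 184 194 218 218 218 220
  182 153 134 165 166]
 [136 137 137 137 137 141 219 213 184 184 184 184 183 182 218 217 218 217
  
[... 1164 characters left out ...]
165 166 166 165 165]
 [151 217 216 217 217 216 216 216 215 216 217 217 217 218 218 218 217 173
  165 165 165 165 165]
 [223 217 217 217 216 216 217 190 217 217 217 217 217 217 216 217 221 166
  165 165 165 165 165]
 [212 217 217 217 217 217 216 186 217 217 217 217 218 217 217 217 173 165
  165 165 166 166 164]
 [180 218 217 216 217 215 217 190 217 217 218 218 217 216 217 219 165 164
  165 165 166 165 165]
 [181 189 216 217 217 218 217 218 191 216 217 216 216 217 218 191 164 166
  164 166 165 165 165]
 [191 177 217 216 216 218 214 218 178 217 217 217 217 218 219 165 165 165
  165 165 164 165 166]
 [216 210 218 216 217 217 186 218 180 192 216 217 218 218 201 165 166 165
  165 165 166 165 164]]
```

The driver's ring is at (259,186), as predicted for a fully seated, upright driver, and it stands square to the image. Handing in.

```bash
python3 -c "
from plant import ctrl
print(ctrl.job_done())"
```

```text
the job is handed in; nothing more can be done
None
```

The pointer stands on the marker tab to within about 0.5° by my last dial reading, the screwdriver is back upright and fully down in its hole, and the job is handed in at about 28 s of the 67 s; the verdict was not shown, and I took no final picture of the other things but felt no contact with them.

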